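# Seat a throwing bat on its two bat pins

### The job

The plywood throwing bat with a clay cup on it rests askew and tilted on two pins of the fixed dark board. Without gripping or lifting the bat, push it sideways with the fingertips until both its holes drop over the pins and it lies flat on the board (the holes line up with the pins when its far edge is square against the metal fence). Leave the cup standing on the bat without touching it, and leave the other things where they are.

Things in the scene. Friction and masses are not known exactly. Their poses are not given: they have to be found in the camera images.
- pin_board: Fixed dark wooden board on the table, 15 mm thick. Origin: at table height, midway between the two pins. x points to the far side (the fence), y to the left along the fence, z up. It spans x -95 to +85 mm, y -145 to +105 mm about the origin; its top is at z = 15 mm. The fence along its far edge is the only stop: the bat is free on the other sides.
- pin_far (a point): Centre of the top of the far steel pin, at board x = +45, y = 0 mm: 10 mm in diameter with a chamfered top, rising 8 mm above the board (top 23 mm above the table).
- pin_near (a point): Centre of the top of the near steel pin, at board x = -45, y = 0 mm; same size as the other.
- fence_mid (a point): Middle of the top edge of the near face of the aluminium fence: straight, parallel to board y, 20 mm high above the board, near face at board x = +66 mm. A bat whose far edge lies against it has its holes in line with the pins to 1 mm.
- bat: Loose plywood slab, 130 mm along x, 140 along y, 12 thick, 0.3 kg. Origin: centre of its underside; axes nearly the board's. Starts off the fence, a little turned, 25 to 45 mm too far right: right edge low on the board, left part on the pins' tops, tilted 4 degrees. Slides at a few newtons. Seated: origin at board x = 0, y = -15, z = 15 mm. Too wide to grip from above.
- hole_far (a point): Centre of the far hole, at the bat's underside, at bat x = +45, y = +15 mm; belongs over pin_far. 16 mm in diameter, through: 3 mm of play each way on the pin. When both holes reach the pins the bat's left side drops 8 mm by itself.
- hole_near (a point): Centre of the near hole, at the bat's underside, at bat x = -45, y = +15 mm; same size; belongs over pin_near.
- clay_cup: Loose brown clay cup, 54x59 mm and 31 mm tall, standing near the middle of the bat. Origin: centre of its foot, z up. It rides along; do not touch it.
- vase: Loose little clay vase, 35 mm wide, 51 mm tall, standing on the left end of the board, about 85 mm left of the pin line (the seated bat's left edge is 55 mm left of that line). Origin: centre of its foot. Leave alone.
- mallet: Loose clay mallet (a roll with a head), 140x84x28 mm, lying on the table between robot and board. Origin: centre of its underside. Leave alone.
- small_cup: Loose small clay cup, 51 mm wide, 38 mm tall, standing on the table to the near right of the board. Origin: centre of its foot. Leave alone.
Things that resemble listed ones, but are neither listed nor needed, are in the scene too. Leave any purple look-alike of the clay_cup alone.

How it is judged:
By the outcome, as a careful person would: the job done as asked, in the order asked, and still so for the second after the job is handed in, with the robot touching nothing.
It also fails if it takes over 38 s, if anything falls off the work surface, if the arm or the gripper's body presses on something with over 40 N, if the wrist force passes 120 N, or if a joint passes its speed limit or range.

### The arm

A 6-joint arm with a two-finger parallel gripper is mounted at the origin on the work surface; the furniture and walls round the work are solid. World frame = base frame: x ahead of the robot, y to its left, z up, the work surface at z = 0. Lengths are in m, angles in rad, forces in N, time in s.
With the tool pointing down it reaches from about 0.3 to 0.85 m from the base axis. Payload 4.2 kg.
Tool frame: the origin (TCP) lies at the very end of the fingers, on their centre line; the grasp point (between the pads) lies 19 mm behind it (arm.hold_point_z is the z of the grasp point in the tool frame, in m); z points along the fingers, y is the line along which they close (so a half turn about z gives the same grasp; the last joint's range is limited). The gripper opens to 91 mm and grips with 3 to 60 N. Pads are 32 mm wide; open, the fingers measure 118 mm over their backs; the gripper's body (76 mm by 178 mm) begins 60 mm behind the grasp point.
Start: joints at [1.237, 0.32, 1.565, -0, 1.257, -0.02], TCP at [0.177, 0.547, 0.214] pointing down, gripper open.
Joint ranges: [-3.11, 3.11], [-0.84, 2.01], [0.21, 2.61], [-1.34, 4.49], [0.05, 2.63], [-2.56, 2.56]. Speed limits (rad/s): [2.57, 2.57, 3.14, 3.14, 3.14, 3.14].

### API

Orientations are given as [roll, pitch, yaw] about the fixed x, y, z axes, in that order (R = Rz(yaw) Ry(pitch) Rx(roll)).
In Python, from rig import arm gives the robot as it stands. The module is installed in compiled form; this text tells all that it offers.
- The arm moves only by the shell command python3 -m jog 'ROWS' [FORCE]. ROWS is JSON, a list of rows, each an object of numbers: "claw": the opening, from 0 (shut) to 1 (fully open); "x", "y", "z": the shift along the tool's x, y, z scaled (see below); "wx", "wy", "wz": the turn, a rotation vector about the tool's x, y, z scaled (see below). In form: [{"claw": .., "x": .., "y": .., "z": .., "wx": .., "wy": .., "wz": ..}, ...]. A call has 1 to 8 rows; each row shifts and turns the commanded pose from where the row before left it, along the tool's axes as they then stand; what a row does not reach is not made up. The controller multiplies each number of a shift by 300 mm and each number of a turn by 0.12 rad. A row lasts 1/8 s, in which the tool goes at most 62.5 mm and 10.7 degrees, less where a joint would pass 70% of its speed; a pose out of reach is approached as far as the arm can. A call with a number of a shift or a turn outside -1 to 1 is refused whole. A call with a gripper value outside its range is refused whole. The fingers move at their own pace and stop on an object; FORCE is the grip in N (left out, the last holds). Time passes only in rows, so rows that do not move let the fingers close. It gives the time, the measured TCP pose, the force, the opening and the grip force at its end, in the units of the state.
- arm.observe(): the state, without advancing time (a new reading comes with each control period).
- arm.get_image(name): name is "scene" or "top" or "wrist"; returns (picture, depth): 400x640x3 uint8, blue, green, red; 400x640 float32, m along the optical axis (not along the pixel's ray), 0 where there is no reading.
- arm.camera_params(name): a dict with "K" (3x3 intrinsics, pixels), "D" ([k1, k2, p1, p2, k3] as OpenCV has them; the pictures are not rectified), "rvec" (rotation vector, rad) and "tvec" (3), from world to camera coordinates, as OpenCV has them. Camera axes: x right, y down, z forward; pixel columns grow to the right and rows downward; lengths in m; the calibration is good to about 2 mm. A picture is of the moment at which its call begins: read the wrist's pose just before it. camera_params takes no time and is no camera call; for the wrist camera it gives the pose at the moment of the call.
- arm.hand_in(): hands the job in; it is judged then, once.
Trained networks look in the newest picture that a camera, given by its name, has taken for a name from the list of things; names that differ only in an ending like _2 or _b are one class to them, and where a whole thing is asked for, a point or a joint stands for the part that bears it (a point fixed in the world has none). Each returns a list of dicts, best first, with "score" (0 to 1); they miss things now and then, are a little off and sometimes report something else, mostly with a low value. They report only what shows in the picture. A call takes as long as a camera call. They do not tell look-alikes from the thing itself.
- arm.spot_in(camera, label): "centre" ([row, column] as shares, 0 to 1, of the picture: columns of its width, rows of its height, amid what is visible of it).
The state is a dict: "time": time; "q": joint angles; "joint_vel": joint speeds; "joint_torque": joint torques, N m; "eef_pos": TCP position; "eef_rot": TCP orientation; "wrist_force": force on the tool from outside, world axes, zero at the start; "moment": the same for the moment, N m; "opening": opening from 0.0 (shut) to 1.0 (fully open); "finger_force": force on a finger pad.
Only numpy, scipy, OpenCV 4.12 (cv2) and the standard library are available. Lean on these libraries where they do the work, as an engineer would, in place of code of your own. Each camera call takes 0.05 s, during which the arm holds its last target. There are 200 camera calls.

## Working session

There is one attempt and no reset: what is moved stays moved. The work goes in short steps, Python scripts to look and compute and a shell command to move; the robot and the scene stay as the last step left them, time stands still between calls to the robot, and variables do not carry over. Pictures are saved under pics/ and viewed, at most 10 in all, crops included, and the job is handed in when it is done.

```bash
mkdir -p pics; cat > h.py <<'E'
import numpy as np, cv2
from rig import arm
def grab(n):
    p=arm.camera_params(n); im,d=arm.get_image(n); return im,d,p
def unproj(p,u,v,z):
    K=np.array(p["K"]);D=np.array(p["D"]);R=cv2.Rodrigues(np.array(p["rvec"]))[0];t=np.array(p["tvec"]).ravel()
    n=cv2.undistortPoints(np.array([[[u,v]]],float),K,D)[0,0]
    return R.T@(np.array([n[0]*z,n[1]*z,z])-t)
def onz(p,u,v,h):
    a=unproj(p,u,v,0.);b=unproj(p,u,v,1.); return a+(b-a)*(h-a[2])/(b[2]-a[2])
def cloud(p,d):
    K=np.array(p["K"]);D=np.array(p["D"]);R=cv2.Rodrigues(np.array(p["rvec"]))[0];t=np.array(p["tvec"]).ravel()
    v,u=np.mgrid[0:400,0:640]
    n=cv2.undistortPoints(np.stack([u,v],-1).reshape(-1,1,2).astype(float),K,D).reshape(400,640,2)
    P=np.dstack([n[...,0]*d,n[...,1]*d,d]); return (P-t)@R
E
python3 - <<'E'
from h import *
for n in("top","scene"):
    im,d,p=grab(n); cv2.imwrite(f"pics/{n}0.png",im); np.savez(f"{n}0.npz",im=im,d=d)
    for l in ["bat","clay_cup","vase","mallet","small_cup","pin_board","fence_mid","hole_far","hole_near","pin_far","pin_near"]:
        r=arm.spot_in(n,l)
        for s in r[:2]:
            v,u=s["centre"][0]*400,s["centre"][1]*640
            z=d[int(v),int(u)]; print(n,l,round(s["score"],2),int(u),int(v),unproj(p,u,v,z).round(3) if z>0 else None)
print(arm.observe())
E
```

```text
top bat 0.66 395 250 [ 0.365 -0.447  0.008]
top bat 0.62 320 173 [ 0.554 -0.267  0.031]
top clay_cup 0.94 330 170 [ 0.562 -0.291  0.037]
top clay_cup 0.89 337 246 [ 0.375 -0.305  0.032]
top vase 0.67 270 167 [ 0.571 -0.144  0.032]
top vase 0.37 296 169 [ 0.57  -0.207  0.014]
top mallet 0.69 333 290 [ 0.271 -0.294  0.016]
top mallet 0.55 393 252 [ 0.359 -0.442  0.01 ]
top small_cup 0.88 393 251 [ 0.362 -0.442  0.007]
top small_cup 0.36 293 166 [ 0.576 -0.198  0.018]
top pin_board 0.8 295 172 [ 0.563 -0.204  0.017]
top pin_board 0.56 394 253 [ 0.358 -0.445  0.007]
top fence_mid 0.96 294 167 [ 0.574 -0.201  0.018]
top hole_far 0.66 322 172 [ 0.55 -0.27  0.06]
top hole_near 0.62 320 173 [ 0.556 -0.266  0.031]
top pin_far 0.68 292 167 [ 0.576 -0.197  0.017]
top pin_near 0.93 296 166 [ 0.577 -0.207  0.015]
scene bat 0.69 356 208 [ 0.535 -0.305  0.03 ]
scene bat 0.41 365 229 [ 0.516 -0.361  0.015]
scene clay_cup 0.78 291 238 [ 0.367 -0.325  0.023]
scene vase 0.55 328 174 [ 0.558 -0.154  0.044]
scene mallet 0.95 232 252 [ 0.253 -0.316  0.025]
scene mallet 0.33 363 225 [ 0.524 -0.347  0.015]

[... 409 characters left out ...]
]
{'time': 1.2, 'q': array([ 1.23697609e+00,  3.19583516e-01,  1.56445860e+00, -3.52230927e-06,
        1.25741724e+00, -1.99911818e-02]), 'joint_vel': array([ 1.88765489e-03, -4.14876891e-04,  7.37893129e-04, -1.14003684e-03,
       -1.42161307e-03, -3.51613183e-05]), 'joint_torque': array([ 2.35173458e-03, -4.12370217e+01, -2.32235134e+01,  7.29579502e-02,
        3.78421380e-02, -2.84544399e-05]), 'eef_pos': array([0.17750921, 0.54694501, 0.21400152]), 'eef_rot': array([3.14145945e+00, 6.01474629e-06, 2.82776469e+00]), 'wrist_force': array([ 0.66617767, -0.1687129 , -0.0029616 ]), 'moment': array([-0.01215404, -0.00558285, -0.00806232]), 'finger_force': 0.0, 'opening': 0.9986156100672892}
```

```bash
python3 - <<'E'
import cv2
a=cv2.imread("pics/top0.png")[110:310,240:440]
cv2.imwrite("pics/c1.png",cv2.resize(a,(600,600),interpolation=cv2.INTER_CUBIC))
E
```

```text
(no output)
```

View pics/c1.png

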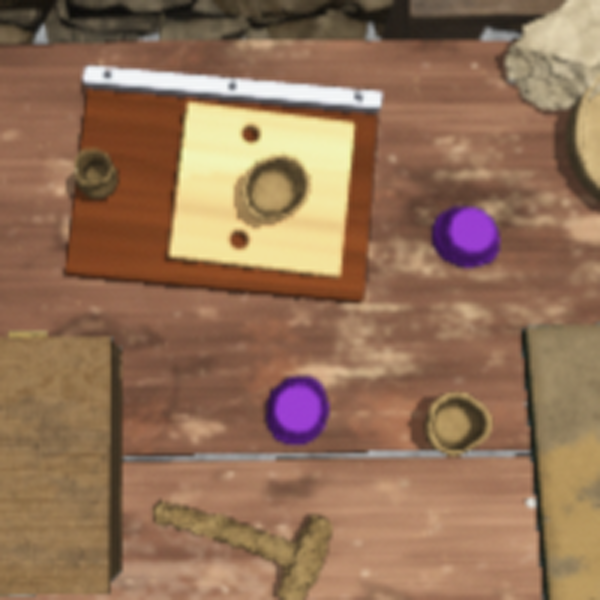

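View pics/scene0.png

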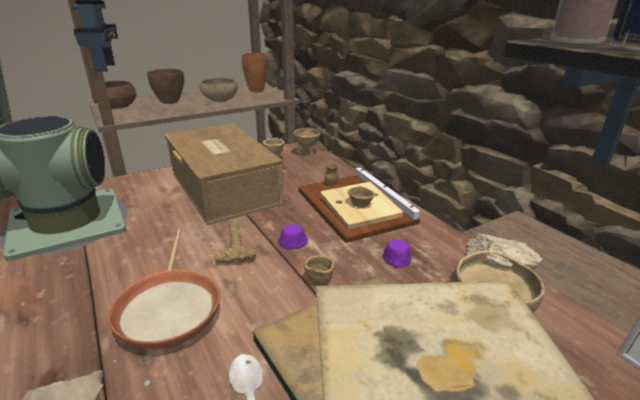

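The top crop shows two brown cups and two purple look-alikes. The clay_cup stands on the bat at crop (275,187), which is top-image (332,172). The small_cup is at crop (458,422), and the purple ones are at (467,235) and (298,410). The bat's holes are at crop (251,133) and (239,239), the vase at (95,172), and the fence runs along the top. The scene view shows a box between the arm and the board, so I'll check heights along the swing and get a rough frame.

```bash
python3 - <<'E'
from h import *
p=arm.camera_params("top"); z=np.load("top0.npz"); im,d=z["im"],z["d"]
C=cloud(p,d); ok=d>0
ang=np.degrees(np.arctan2(C[...,1],C[...,0])); r=np.hypot(C[...,0],C[...,1])
for a in range(-45,75,10):
    print(a,[round(float(C[...,2][ok&(abs(ang-a)<5)&(r>lo)&(r<lo+.1)].max(initial=-1)),3) for lo in(.2,.3,.4,.5,.6,.7,.8)])
f=lambda u,v,h:onz(p,240+u/3,110+v/3,h)[:2].round(4)
print("fence near top edge",f(85,83,.035),f(380,105,.035)); print("board near",f(66,273,.015),f(363,300,.015))
print("holes",f(251,133,.032),f(239,239,.032)); print("bat corners",f(186,101,.036),f(355,124,.027),f(342,276,.027),f(169,257,.036))
E
```

```text
-45 [0.007, 0.027, 0.035, 0.038, 0.035, 0.037, 0.049]
-35 [0.117, 0.117, 0.034, 0.034, 0.062, 0.038, 0.37]
-25 [0.118, 0.119, 0.118, 0.066, 0.066, 0.039, 0.369]
-15 [0.118, 0.118, 0.118, 0.068, 0.069, 0.004, -1.0]
-5 [0.118, 0.119, 0.118, 0.006, 0.005, 0.002, -1.0]
5 [0.118, 0.119, 0.118, 0.058, 0.067, 0.002, -1.0]
15 [0.118, 0.118, 0.12, 0.06, 0.068, 0.005, -1.0]
25 [0.117, 0.118, 0.005, 0.005, -1.0, -1.0, -1.0]
35 [0.007, 0.004, -1.0, -1.0, -1.0, -1.0, -1.0]
45 [0.005, 0.001, -1.0, -1.0, -1.0, -0.771, -0.767]
55 [0.005, -1.0, -1.0, -1.0, -0.772, -0.767, -0.512]
65 [0.005, -1.0, -1.0, -1.0, -0.769, -0.516, -0.509]
fence near top edge [ 0.6478 -0.137 ] [ 0.6253 -0.3826]
board near [ 0.4905 -0.1201] [ 0.4646 -0.3655]
holes [ 0.6035 -0.275 ] [ 0.514  -0.2639]
bat corners [ 0.6306 -0.2213] [ 0.6116 -0.3622] [ 0.4831 -0.3476] [ 0.4992 -0.2069]
```

```bash
python3 -m jog '[{"claw":1,"wz":-0.9},{"claw":1,"wz":-0.9},{"claw":1,"x":-0.095,"y":-0.174},{"claw":1,"x":-0.095,"y":-0.174},{"claw":1,"x":-0.095,"y":-0.174},{"claw":1,"x":-0.095,"y":-0.174},{"claw":1,"x":-0.095,"y":-0.174},{"claw":1,"x":-0.095,"y":-0.174}]'
python3 -c "
from h import *
s=arm.observe();print(s['q'].round(2),s['eef_rot'].round(3))"
```

```text
[ 1.24  0.32  1.56 -0.    1.26 -0.02] [3.141 0.    2.828]invalid input
```

```bash
python3 -m jog '[{"claw":1,"x":0,"y":0,"z":0,"wx":0,"wy":0,"wz":-0.9},{"claw":1,"x":0,"y":0,"z":0,"wx":0,"wy":0,"wz":-0.9},{"claw":1,"x":-0.095,"y":-0.174,"z":0,"wx":0,"wy":0,"wz":0},{"claw":1,"x":-0.095,"y":-0.174,"z":0,"wx":0,"wy":0,"wz":0},{"claw":1,"x":-0.095,"y":-0.174,"z":0,"wx":0,"wy":0,"wz":0},{"claw":1,"x":-0.095,"y":-0.174,"z":0,"wx":0,"wy":0,"wz":0},{"claw":1,"x":-0.095,"y":-0.174,"z":0,"wx":0,"wy":0,"wz":0},{"claw":1,"x":-0.095,"y":-0.174,"z":0,"wx":0,"wy":0,"wz":0}]'
python3 -c "
from h import *
s=arm.observe();print(s['q'].round(2),s['eef_rot'].round(3))"
```

```text
time: 2.2
eef_pos: [0.3176, 0.2169, 0.2143]
eef_rot: [3.141, 0.001, 3.044]
wrist_force: [1.3, -1.2, 0.0]
opening: 1.002
finger_force: 0.0
[ 0.57  0.01  1.95 -0.    1.18 -0.9 ] [3.141e+00 1.000e-03 3.044e+00]
```

```bash
python3 -m jog '[{"claw":1,"x":-0.095,"y":-0.174,"z":0,"wx":0,"wy":0,"wz":0},{"claw":1,"x":-0.095,"y":-0.174,"z":0,"wx":0,"wy":0,"wz":0},{"claw":1,"x":-0.095,"y":-0.174,"z":0,"wx":0,"wy":0,"wz":0},{"claw":1,"x":-0.095,"y":-0.174,"z":0,"wx":0,"wy":0,"wz":0},{"claw":1,"x":-0.095,"y":-0.174,"z":0,"wx":0,"wy":0,"wz":0},{"claw":1,"x":-0.095,"y":-0.174,"z":0,"wx":0,"wy":0,"wz":0},{"claw":1,"x":-0.095,"y":-0.174,"z":0,"wx":0,"wy":0,"wz":0},{"claw":1,"x":-0.095,"y":-0.174,"z":0,"wx":0,"wy":0,"wz":0}]'
python3 -c "
from h import *
s=arm.observe();print(s['q'].round(2),s['eef_rot'].round(3))
im,d,p=grab('wrist');cv2.imwrite('pics/w1.png',im);np.savez('w1.npz',im=im,d=d,rvec=p['rvec'],tvec=p['tvec'],K=p['K'],D=p['D'])"
```

```text
time: 3.2
eef_pos: [0.5038, -0.2213, 0.2141]
eef_rot: [3.141, 0.001, 3.043]
wrist_force: [0.2, 0.7, -0.2]
opening: 1.002
finger_force: 0.0
[-0.44  0.28  1.62  0.    1.24 -1.91] [3.141e+00 1.000e-03 3.043e+00]
```

View pics/w1.png

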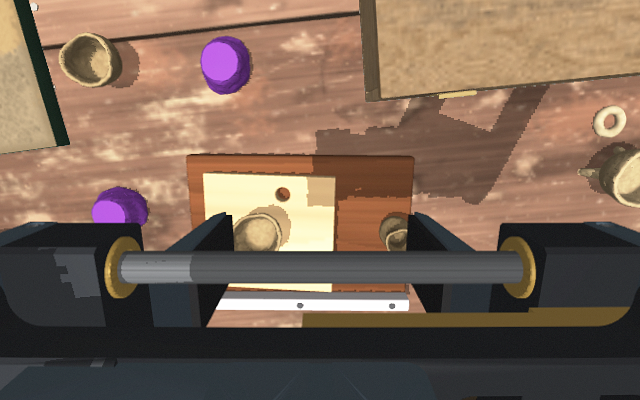

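Wrist view, where image down is the world far side: the board's near edge runs (187,155) to (414,156), the bat's near edge (203,174) to (335,178), the near hole is at (283,194), the clay_cup at (258,232) and the vase at (398,233). The purple cups are well clear. Next I'll turn these into positions.

```bash
python3 - <<'E'
from h import *
z=np.load("w1.npz"); p=dict(z); f=lambda u,v,h:onz(p,u,v,h)[:2].round(4)
A=f(187.5,155,.015);B=f(413.5,156,.015); print("board near R,L",A,B,np.linalg.norm(B-A))
y=(B-A)/np.linalg.norm(B-A); x=np.array([y[1],-y[0]]); yaw=np.arctan2(x[1],x[0]); print("yaw",np.degrees(yaw))
O=(A+145*y/1000+B-105*y/1000)/2+.095*x; print("board O",O)
C=cloud(p,z["d"])
tb=lambda w:((np.array(w)-O)@np.array([x,y]).T*1000).round(1)
for n,u,v,h in[("bat nr",203,174,.027),("bat nl",335,178,.036),("hole near",283,194,.034),("far l",331,292,.036),("fence r",225,294,.035),("fence l",409,299,.035)]: print(n,f(u,v,h),tb(f(u,v,h)),C[v+2,u].round(4))
p2=arm.camera_params("top");g=lambda u,v,h:tb(onz(p2,240+u/3,110+v/3,h)[:2])
print("top: holes",g(251,133,.032),g(239,239,.032),"corners",g(186,101,.036),g(355,124,.027),g(342,276,.027),g(169,257,.036),"fence",g(85,90,.035),g(380,107,.035))
E
```

```text
board near R,L [ 0.4666 -0.3617] [ 0.4917 -0.1181] 0.2448897098695656
yaw -5.8828687421792205
board O [ 0.57569959 -0.22974237]
bat nr [ 0.4872 -0.3443] [ -76.3 -123. ] [ 0.4894 -0.3448  0.0267]
bat nl [ 0.5036 -0.2054] [-74.2  16.8] [ 0.5094 -0.2051  0.0167]
hole near [ 0.5157 -0.2615] [-56.4 -37.7] [ 0.5217 -0.264   0.0166]
far l [ 0.6332 -0.2213] [56.3 14.3] [ 0.6436 -0.2218  0.0219]
fence r [ 0.6246 -0.3412] [  60.1 -105.9] [ 0.63   -0.3437  0.0295]
fence l [ 0.6513 -0.1337] [ 65.4 103.3] [ 0.6746 -0.126   0.0012]
top: holes [ 32.3 -42.2] [-57.8 -40.3] corners [53.8 14. ] [  49.3 -128.1] [ -80.1 -126.8] [-78.4  14.9] fence [56.1 98.9] [  63.3 -147.1]
```

```bash
python3 -m jog '[{"claw":1,"x":0.057,"y":-0.093,"z":0,"wx":0,"wy":0,"wz":0.016},{"claw":1,"x":0.057,"y":-0.093,"z":0,"wx":0,"wy":0,"wz":0.016},{"claw":1,"x":0,"y":0,"z":0.16,"wx":0,"wy":0,"wz":0},{"claw":1,"x":0,"y":0,"z":0.16,"wx":0,"wy":0,"wz":0},{"claw":1,"x":0,"y":0,"z":0.16,"wx":0,"wy":0,"wz":0},{"claw":1,"x":0,"y":0,"z":0.08,"wx":0,"wy":0,"wz":0},{"claw":1,"x":0,"y":0,"z":0.08,"wx":0,"wy":0,"wz":0},{"claw":1,"x":0,"y":0,"z":0,"wx":0,"wy":0,"wz":0}]'
python3 - <<'E'
from h import *
im,d,p=grab('wrist');cv2.imwrite('pics/w2.png',im)
E
```

```text
time: 4.25
eef_pos: [0.4625, -0.2705, 0.0205]
eef_rot: [3.14, -0.004, 3.04]
wrist_force: [-0.4, 0.0, 0.1]
opening: 1.002
finger_force: 0.0
```

View pics/w2.png

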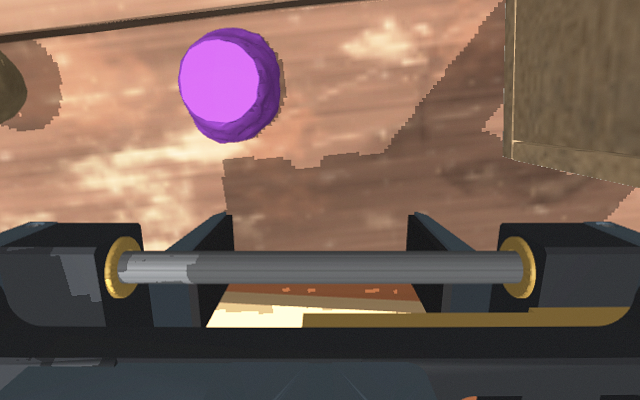

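The fingers are down just short of the board's near edge; the purple cup at (228,85) and the box at the right are clear. Now I push towards the fence in small rows.

```bash
python3 -m jog '[{"claw":1,"x":-0.01,"y":0,"z":0,"wx":0,"wy":0,"wz":0},{"claw":1,"x":-0.01,"y":0,"z":0,"wx":0,"wy":0,"wz":0},{"claw":1,"x":-0.01,"y":0,"z":0,"wx":0,"wy":0,"wz":0},{"claw":1,"x":-0.01,"y":0,"z":0,"wx":0,"wy":0,"wz":0},{"claw":1,"x":-0.01,"y":0,"z":0,"wx":0,"wy":0,"wz":0}]'
python3 -m jog '[{"claw":1,"x":-0.007,"y":0,"z":0,"wx":0,"wy":0,"wz":0},{"claw":1,"x":-0.007,"y":0,"z":0,"wx":0,"wy":0,"wz":0},{"claw":1,"x":-0.007,"y":0,"z":0,"wx":0,"wy":0,"wz":0}]'
python3 - <<'E'
from h import *
im,d,p=grab('top');cv2.imwrite('pics/t2.png',cv2.resize(im[120:220,250:390],(784,560),interpolation=cv2.INTER_CUBIC))
E
```

```text
time: 4.92
eef_pos: [0.478, -0.273, 0.0219]
eef_rot: [3.141, -0.002, 3.04]
wrist_force: [-2.5, -0.8, 1.7]
opening: 1.0
finger_force: 1.4
time: 5.3
eef_pos: [0.4847, -0.2735, 0.0219]
eef_rot: [3.141, -0.001, 3.04]
wrist_force: [-2.9, -0.9, 2.2]
opening: 0.997
finger_force: 1.8
```

View pics/t2.png

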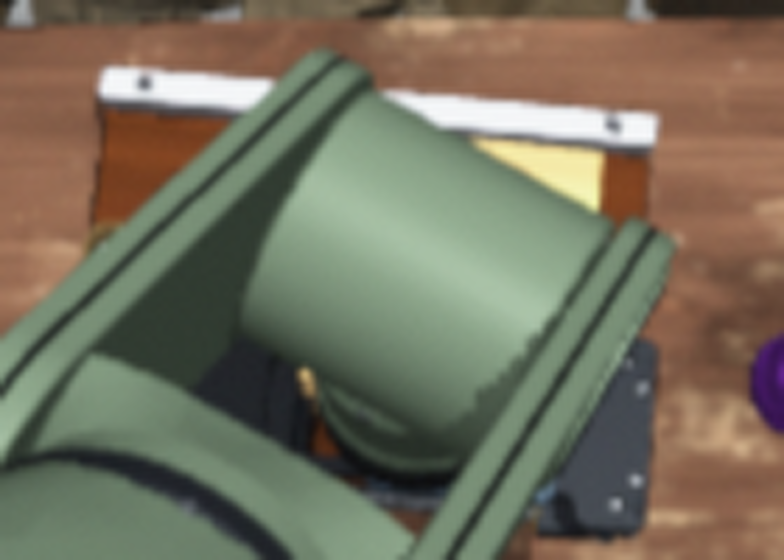

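The arm hides most of the bat in the top view. Only its far right corner shows, at (600,155), with a gap to the fence still visible. The push force is a steady 3 N, so the bat is sliding; I'll go on until the fence stops it.

```bash
for i in 1; do python3 -m jog '[{"claw":1,"x":-0.006,"y":0,"z":0,"wx":0,"wy":0,"wz":0},{"claw":1,"x":-0.006,"y":0,"z":0,"wx":0,"wy":0,"wz":0}]'; done
python3 -m jog '[{"claw":1,"x":-0.005,"y":0,"z":0,"wx":0,"wy":0,"wz":0}]'
python3 -m jog '[{"claw":1,"x":-0.005,"y":0,"z":0,"wx":0,"wy":0,"wz":0}]'
```

```text
time: 5.6
eef_pos: [0.488, -0.2738, 0.0218]
eef_rot: [3.141, -0.001, 3.04]
wrist_force: [-7.1, -0.8, 5.3]
opening: 1.0
finger_force: 3.4
time: 5.72
eef_pos: [0.488, -0.2738, 0.0218]
eef_rot: [3.141, -0.005, 3.041]
wrist_force: [-9.4, -0.3, 7.9]
opening: 0.999
finger_force: 5.0
time: 5.85
eef_pos: [0.4881, -0.2738, 0.0218]
eef_rot: [3.141, -0.007, 3.041]
wrist_force: [-13.3, -0.5, 10.2]
opening: 1.0
finger_force: 6.6
```

The fence has stopped the bat at 13 N. I back off, lift, move to the right side and turn 90°.

```bash
python3 -m jog '[{"claw":1,"x":0.1,"y":0,"z":0,"wx":0,"wy":0,"wz":0},{"claw":1,"x":0,"y":0,"z":-0.2,"wx":0,"wy":0,"wz":0},{"claw":1,"x":0,"y":0,"z":-0.2,"wx":0,"wy":0,"wz":0},{"claw":1,"x":0,"y":0,"z":-0.2,"wx":0,"wy":0,"wz":0},{"claw":1,"x":-0.12,"y":-0.11,"z":0,"wx":0,"wy":0,"wz":0},{"claw":1,"x":-0.12,"y":-0.11,"z":0,"wx":0,"wy":0,"wz":0},{"claw":1,"x":-0.12,"y":-0.12,"z":0,"wx":0,"wy":0,"wz":0},{"claw":1,"x":0,"y":0,"z":0,"wx":0,"wy":0,"wz":1}]'
python3 -m jog '[{"claw":1,"x":0,"y":0,"z":0,"wx":0,"wy":0,"wz":1},{"claw":1,"x":0,"y":0,"z":0,"wx":0,"wy":0,"wz":1},{"claw":1,"x":0,"y":0,"z":0,"wx":0,"wy":0,"wz":1},{"claw":1,"x":0,"y":0,"z":0,"wx":0,"wy":0,"wz":1},{"claw":1,"x":0,"y":0,"z":0,"wx":0,"wy":0,"wz":1},{"claw":1,"x":0,"y":0,"z":0,"wx":0,"wy":0,"wz":1},{"claw":1,"x":0,"y":0,"z":0,"wx":0,"wy":0,"wz":1},{"claw":1,"x":0,"y":0,"z":0,"wx":0,"wy":0,"wz":1}]'
python3 -m jog '[{"claw":1,"x":0,"y":0,"z":0,"wx":0,"wy":0,"wz":1},{"claw":1,"x":0,"y":0,"z":0,"wx":0,"wy":0,"wz":1},{"claw":1,"x":0,"y":0,"z":0,"wx":0,"wy":0,"wz":1},{"claw":1,"x":0,"y":0,"z":0,"wx":0,"wy":0,"wz":1},{"claw":1,"x":0,"y":0,"z":0,"wx":0,"wy":0,"wz":0.1}]'
python3 -c "
from h import *
im,d,p=grab('wrist');cv2.imwrite('pics/w3.png',im);np.savez('w3.npz',im=im,d=d,rvec=p['rvec'],tvec=p['tvec'],K=p['K'],D=p['D'])"
```

```text
time: 6.85
eef_pos: [0.5618, -0.3865, 0.2003]
eef_rot: [-3.141, 0.003, 2.916]
wrist_force: [-0.7, -1.3, -0.1]
opening: 0.998
finger_force: 0.0
time: 7.85
eef_pos: [0.5602, -0.384, 0.2019]
eef_rot: [3.139, 0.002, 1.956]
wrist_force: [-0.5, -0.3, 0.1]
opening: 0.998
finger_force: 0.0
time: 8.48
eef_pos: [0.5598, -0.3839, 0.2019]
eef_rot: [3.139, 0.0, 1.469]
wrist_force: [-0.7, 0.1, -0.3]
opening: 1.002
finger_force: 0.0
```

View pics/w3.png

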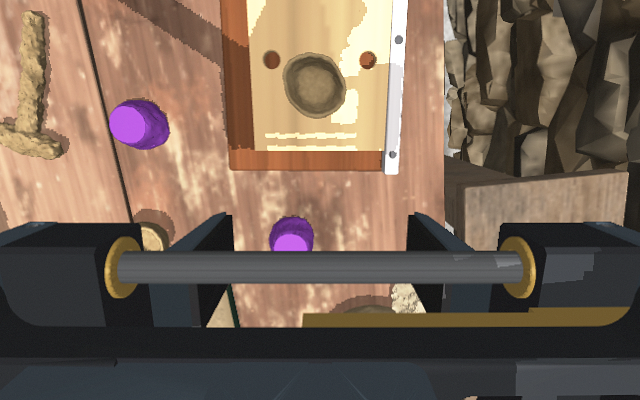

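Wrist view, where image up is board left: the bat is square against the fence. Its right edge is at row 150, the holes are at (271,60) and (368,60), and the cup at (315,85). A purple cup at (293,237) lies near where the fingers come down, so I'll measure it.

```bash
python3 - <<'E'
from h import *
z=np.load("w3.npz"); p=dict(z); O=np.array([.5757,-.2297]);a=-.1027
M=np.array([[np.cos(a),np.sin(a)],[-np.sin(a),np.cos(a)]])
tb=lambda w:(M@(np.array(w)[:2]-O)*1000).round(1)
for n,u,v,h in[("holeN",271,60,.034),("holeF",368,60,.034),("batR near",253,150,.027),("batR far",384,150,.027),("boardR near",229,169,.015),("fence top r",385,174,.035),("fence top up",403,0,.035)]: print(n,tb(onz(p,u,v,h)))
C=cloud(p,z["d"]); im=z["im"].astype(int); m=(im[...,0]>120)&(im[...,1]<110)&(im[...,2]>80)&(z["d"]>0)
m[:200]=0
P=np.array([tb(w) for w in C[m]]); print("purple",len(P),P.min(0),P.max(0),C[m][:,2].min(),C[m][:,2].max())
print("tcp",tb(arm.observe()["eef_pos"]))
E
```

```text
holeN [-44.4 -39. ]
holeF [ 46.  -38.9]
batR near [ -66.1 -123.2]
batR far [  65.9 -123.1]
boardR near [ -94.7 -144.4]
fence top r [  66.5 -146.2]
fence top up [75.6 11.7]
purple 971 [ -56.8 -236.4] [  -7.4 -200.5] 0.0036690819144056196 0.03303428277235928
tcp [  -0.2 -155. ]
```

The bat is square on the fence: both holes are in line with the pins in x and need about 39 mm more to the left. I descend beside the right edge.

```bash
python3 -m jog '[{"claw":1,"x":0,"y":0,"z":0.16,"wx":0,"wy":0,"wz":0},{"claw":1,"x":0,"y":0,"z":0.16,"wx":0,"wy":0,"wz":0},{"claw":1,"x":0,"y":0,"z":0.16,"wx":0,"wy":0,"wz":0},{"claw":1,"x":0,"y":0,"z":0.07,"wx":0,"wy":0,"wz":0},{"claw":1,"x":0,"y":0,"z":0.058,"wx":0,"wy":0,"wz":0},{"claw":1,"x":0.01,"y":0,"z":0,"wx":0,"wy":0,"wz":0},{"claw":1,"x":0.01,"y":0,"z":0,"wx":0,"wy":0,"wz":0},{"claw":1,"x":0.01,"y":0,"z":0,"wx":0,"wy":0,"wz":0}]'
python3 -m jog '[{"claw":1,"x":0.01,"y":0,"z":0,"wx":0,"wy":0,"wz":0},{"claw":1,"x":0.01,"y":0,"z":0,"wx":0,"wy":0,"wz":0},{"claw":1,"x":0.008,"y":0,"z":0,"wx":0,"wy":0,"wz":0},{"claw":1,"x":0.008,"y":0,"z":0,"wx":0,"wy":0,"wz":0},{"claw":1,"x":0.008,"y":0,"z":0,"wx":0,"wy":0,"wz":0},{"claw":1,"x":0.008,"y":0,"z":0,"wx":0,"wy":0,"wz":0}]'
python3 -c "
from h import *
s=arm.observe();O=np.array([.5757,-.2297]);a=-.1027
M=np.array([[np.cos(a),np.sin(a)],[-np.sin(a),np.cos(a)]]);print(M@(s['eef_pos'][:2]-O))"
```

```text
time: 9.52
eef_pos: [0.5604, -0.375, 0.0209]
eef_rot: [3.139, 0.001, 1.468]
wrist_force: [-0.2, -0.6, -0.6]
opening: 1.001
finger_force: 0.0
time: 10.28
eef_pos: [0.5615, -0.3598, 0.02]
eef_rot: [3.141, 0.001, 1.468]
wrist_force: [-0.5, -4.3, 4.0]
opening: 1.002
finger_force: 2.5
[-0.00079757 -0.13083302]
```

```bash
python3 -m jog '[{"claw":1,"x":0.008,"y":0,"z":0,"wx":0,"wy":0,"wz":0},{"claw":1,"x":0.008,"y":0,"z":0,"wx":0,"wy":0,"wz":0},{"claw":1,"x":0.008,"y":0,"z":0,"wx":0,"wy":0,"wz":0},{"claw":1,"x":0.008,"y":0,"z":0,"wx":0,"wy":0,"wz":0},{"claw":1,"x":0.008,"y":0,"z":0,"wx":0,"wy":0,"wz":0},{"claw":1,"x":0.008,"y":0,"z":0,"wx":0,"wy":0,"wz":0},{"claw":1,"x":0.008,"y":0,"z":0,"wx":0,"wy":0,"wz":0},{"claw":1,"x":0.005,"y":0,"z":0,"wx":0,"wy":0,"wz":0}]'
python3 -c "
from h import *
s=arm.observe();O=np.array([.5757,-.2297]);a=-.1027
M=np.array([[np.cos(a),np.sin(a)],[-np.sin(a),np.cos(a)]]);print(M@(s['eef_pos'][:2]-O))
im,d,p=grab('wrist');cv2.imwrite('pics/w4.png',im)
np.savez('w4.npz',im=im,d=d,rvec=p['rvec'],tvec=p['tvec'],K=p['K'],D=p['D'])"
```

```text
time: 11.28
eef_pos: [0.5634, -0.3408, 0.0197]
eef_rot: [3.141, -0.0, 1.468]
wrist_force: [-1.0, -4.3, 2.9]
opening: 0.997
finger_force: 1.9
[-0.00081955 -0.11178956]
```

View pics/w4.png

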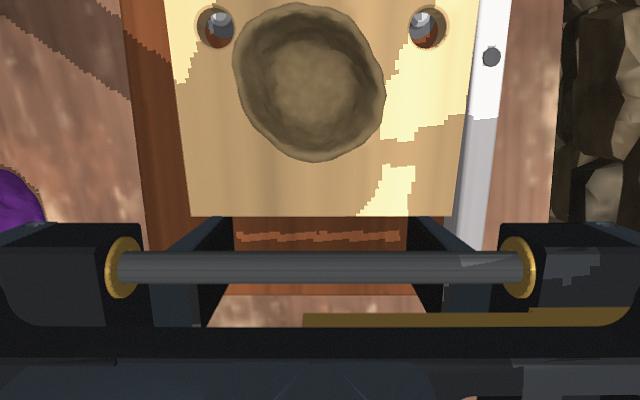

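The pin tops now show through both holes, at (221,20) and (421,20), symmetric and a little left of the hole centres. I need a few more millimetres, slowly.

```bash
python3 -m jog '[{"claw":1,"x":0.005,"y":0,"z":0,"wx":0,"wy":0,"wz":0},{"claw":1,"x":0.005,"y":0,"z":0,"wx":0,"wy":0,"wz":0},{"claw":1,"x":0.005,"y":0,"z":0,"wx":0,"wy":0,"wz":0}]'
python3 -m jog '[{"claw":1,"x":0.005,"y":0,"z":0,"wx":0,"wy":0,"wz":0},{"claw":1,"x":0,"y":0,"z":0,"wx":0,"wy":0,"wz":0}]'
cat > chk.py <<'E'
from h import *
s=arm.observe();O=np.array([.5757,-.2297]);a=-.1027
M=np.array([[np.cos(a),np.sin(a)],[-np.sin(a),np.cos(a)]]);print(M@(s['eef_pos'][:2]-O))
im,d,p=grab('wrist');C=cloud(p,d);im=im.astype(int)
B=(C[...,:2]-O)@M.T*1000
m=(d>0)&(im[...,1]>130)&(C[...,2]>.02)&(C[...,2]<.045)&(abs(B[...,0])<60)&(B[...,1]>-110)&(B[...,1]<70)
m[:, :150]=0;m[:,500:]=0
X=np.c_[B[m],np.ones(m.sum())];Z=C[...,2][m]*1000
for _ in range(4):
    k=np.linalg.lstsq(X,Z,rcond=None)[0];r=abs(X@k-Z);X,Z=X[r<3],Z[r<3]
print("tilt deg",np.degrees(np.arctan(k[:2])),"z at O",k[2],len(Z))
cv2.imwrite('pics/last.png',im.astype(np.uint8))
E
python3 chk.py
```

```text
time: 11.7
eef_pos: [0.563, -0.3354, 0.0188]
eef_rot: [-3.14, -0.002, 1.468]
wrist_force: [-1.3, -2.4, 0.6]
opening: 0.996
finger_force: 1.0
time: 11.95
eef_pos: [0.5632, -0.3342, 0.0189]
eef_rot: [-3.14, -0.001, 1.468]
wrist_force: [-0.9, -0.9, -0.1]
opening: 1.001
finger_force: 0.1
[-0.00167992 -0.10523488]
tilt deg [ 0.01934131 -0.05360385] z at O 27.72464074710632 35907
```

The bat has dropped: tilt is about 0° and its top is at 27.7 mm (27 expected). I back off, lift and check.

```bash
python3 -m jog '[{"claw":1,"x":-0.05,"y":0,"z":0,"wx":0,"wy":0,"wz":0},{"claw":1,"x":-0.05,"y":0,"z":0,"wx":0,"wy":0,"wz":0},{"claw":1,"x":0,"y":0,"z":-0.2,"wx":0,"wy":0,"wz":0},{"claw":1,"x":0,"y":0,"z":-0.2,"wx":0,"wy":0,"wz":0},{"claw":1,"x":0,"y":0,"z":-0.2,"wx":0,"wy":0,"wz":0},{"claw":1,"x":0,"y":0,"z":-0.03,"wx":0,"wy":0,"wz":0},{"claw":1,"x":0,"y":0,"z":0,"wx":0,"wy":0,"wz":0}]'
python3 chk.py
```

```text
time: 12.88
eef_pos: [0.5604, -0.3657, 0.2088]
eef_rot: [3.141, 0.0, 1.467]
wrist_force: [-0.0, -1.1, 0.4]
opening: 1.001
finger_force: 0.0
[-0.00124763 -0.13684118]
tilt deg [ 0.00516783 -0.07887379] z at O 27.704645051970296 12753
```

View pics/last.png

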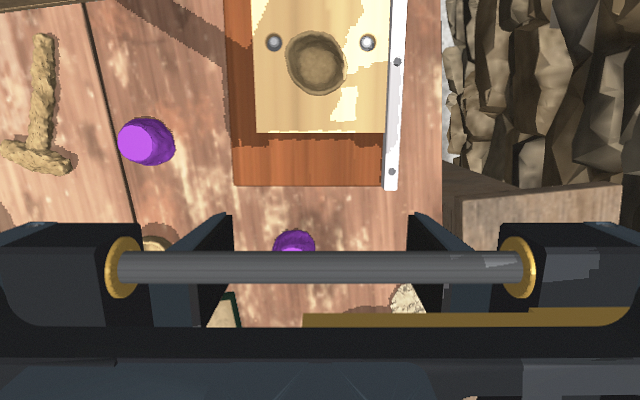

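Both pins stand in the holes, at (274,42) and (368,42). The bat lies flat against the fence with the cup upright on it, and the mallet and purple cups have not moved. Handing in.

```bash
python3 -c "
from rig import arm
print(arm.hand_in())"
```

```text
the job is handed in; nothing more can be done
None
```

The job is handed in: the bat is seated flat over both pins with the cup standing on it untouched, the arm is clear, and it took about 13 of the 38 s; I did not look again at the vase or the small cup after the pushes, though the arm kept clear of both.

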